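Close the leaning stock bottle with its taper stopper and prove it rocks free

ROBOT

A 6-joint arm with a two-finger parallel gripper is mounted at the origin on the work surface. World frame = base frame: x ahead of the robot, y to its left, z up, the work surface at z = 0. Lengths are in m, angles in rad, forces in N, time in s.
With the tool pointing down it reaches from about 0.25 to 0.725 m from the base axis. Payload 4 kg.
Tool frame: the origin (TCP) lies where the fingers leave the gripper's body, on its centre line; the fingertips stand 73 mm ahead of it and the grasp point (between the pads) lies 54 mm ahead of it (bot.tip_reach is the z of the fingertips in the tool frame, in m); z points along the fingers, x is the direction in which the jaws open and shut, and the axes are right-handed (so a half turn about z gives the same grasp; the last joint's range is limited). The gripper opens to 85 mm and grips with 20 to 120 N. Pads are 22 mm wide; open, the fingers measure 114 mm over their backs; the gripper's body (76 mm by 85 mm) begins 54 mm behind the grasp point. The pads swing forward as they close: fully open they stand 13 mm farther back than shut.
Start: joints at [1.306, 0.241, 0.005, 1.335, 0, 1.571], TCP at [0.131, 0.483, 0.304] pointing down, gripper open.
Joint ranges: [-2.72, 2.72], [-1.05, 1.87], [-1.09, 1.28], [-1.99, 2.15], [-1.42, 1.44], [-3.14, 3.14]. Speed limits (rad/s): [2.79, 2.79, 3.14, 3.14, 3.14, 3.14].

INTERFACE

Orientations are given as a unit quaternion [x, y, z, w].
In Python, from workcell import bot, vision, job_done gives the robot as it stands.
- The arm moves only by the tool drive_tool, never from a script. Its argument "steps" is one flat list of numbers, 7 for each row, row after row: the shift along the tool's x, y, z in m, then the turn, a rotation vector about the tool's x, y, z in degrees, then the closure, from -1 (fully open) to 1 (shut). A call has 1 to 8 rows; each row shifts and turns the commanded pose from where the row before left it, along the tool's axes as they then stand; what a row does not reach is not made up. A row lasts 1/12 s, in which the tool goes at most 41.7 mm and 7.16 degrees, less where a joint would pass 70% of its speed; a pose out of reach is approached as far as the arm can. A call is refused whole if a number of a shift passes 0.0417 or a number of a turn 7.16, either way. A call with a gripper value outside its range is refused whole. The fingers move at their own pace and stop on an object; the grip force is fixed at half the most. Time passes only in rows, so rows that do not move let the fingers close. It gives the time, the measured TCP pose, the force and the opening at its end, in the units of the state.
- bot.get_obs(): the state, without advancing time (a new reading comes with each control period).
- vision.camera(name): name is "scene" or "top" or "wrist"; returns (picture, depth): 384x512x3 uint8, red, green, blue; 384x512 float32, m along the optical axis (not along the pixel's ray), 0 where there is no reading.
- vision.camera_model(name): a dict with "mtx" (3x3 intrinsics, pixels), "rvec" (rotation vector, rad) and "tvec" (3), from world to camera coordinates, as OpenCV has them. Camera axes: x right, y down, z forward; pixel columns grow to the right and rows downward; lengths in m; the calibration is good to about 2 mm. A picture is of the moment at which its call begins: read the wrist's pose just before it. camera_model takes no time and is no camera call; for the wrist camera it gives the pose at the moment of the call.
- job_done(): hands the job in, once; it reports no verdict.
The state is a dict: "clock": time; "joint_pos": joint angles; "joint_vel": joint speeds; "tau": joint torques, N m; "eef_pos": TCP position; "tool_rot": TCP orientation; "ft_force": force on the tool from outside, world axes, zero at the start; "ft_torque": the same for the moment, N m; "grip_width": finger opening in m.
Only numpy, scipy, OpenCV 4.12 (cv2) and the standard library are available. Lean on these libraries where they do the work, as an engineer would, in place of code of your own. Each camera call takes 0.05 s, during which the arm holds its last target.

TASK

Take the larger of the two taper stoppers from the tray and seat it fully home in the neck of the leaning bottle. Then, with its tapered end still inside the neck, ease it up about 20 mm and rock it clearly, some 10 degrees, to one side to prove that it is not wedged, and put it back fully home, straight, and let go. Leave the small stopper, the jar and the beaker where they are.

Things in the scene. Friction and masses are not known exactly. Their poses are not given: they have to be found in the camera images.
- bottle: Amber bottle, metal rim collar, fixed in a wooden cradle, leaning 35 degrees. Origin: mouth centre in the rim plane, 222 mm above the table. z points out of the mouth along the neck's axis (up and roughly towards the robot), y is level. Mouth: tapered socket, inside diameter 56 mm at the rim, 32 mm at 45 mm depth, ends 24 mm wide at 60 mm; rim outside 68 mm. Nothing stands above the rim along z.
- stopper_mid (a point): Larger white stopper, 104 mm long, about 0.2 kg, loose, upright on its small end in the tray. Point: on its axis, 52 mm above the small end; z runs from small end to handle. From the small end: cone 32 mm widening to 56 mm at 45 mm; head 58 mm across from 48 to 55 mm; round handle 26 mm across from 55 to 104 mm.
- stopper_handle (a point): Centre of the larger stopper's round handle (26 mm across, 49 mm long), 79 mm above its small end, same axes. Fully home, the cone's wide end is level with the rim: the mid point is 7 mm, this one 34 mm, outside the rim on the neck's axis. Friction varies: press lightly to seat it. Raised 20 mm it has 5 mm of play all round, room to rock 10 degrees about the mouth's centre.
- small_stopper_mid (a point): Small white plastic stopper of the same form, 80 mm long, cone 26 to 38 mm, head 42 mm across, handle 18 mm across; stands upright in the same tray, about 120 mm from the larger one's centre. Too small for the bottle: leave it. The point is on its axis half-way up (40 mm).
- jar_mid (a point): Small clear jar, 38 mm across, 55 mm tall, loose, standing between the stoppers in the tray. Leave it. The point is its centre.
- beaker_mid (a point): Small glass beaker, 52 mm across the rim, 65 mm tall, loose on the table between bottle and tray. Leave it. The point is its centre.
- tray: Grey draining tray, fixed, 160 x 240 mm, floor 5 mm above the table, rim 14 mm high. Origin: centre of its underside; y runs along its long side. The two stoppers stand at about 60 mm either side of its middle along y.
Not all that is in view belongs to the job. What is shaped like the part that bears stopper_mid but red or yellow is not meant.

How it is judged:
On the way, in this order (a step that is already met when the one before it is completed fails the run):
1. the larger stopper is fully home in the neck (within 4 mm of its seated depth, within 4 degrees of the neck's axis) (z of stopper_mid in the frame of bottle above 0.003 m and distance between stopper_mid and bottle below 0.0115 m and angle between the z axis of stopper_mid and the z axis of bottle, either way round below 0.07 rad), for 0.2 s.
2. the stopper, held, is eased up 6 mm or more, its small end still at least 10 mm inside the neck, and rocked 5 degrees or more off the neck's axis (z of stopper_mid in the frame of bottle above 0.013 m and distance between stopper_mid and bottle below 0.042 m and angle between the z axis of stopper_mid and the z axis of bottle, either way round above 0.087 rad and contact force between the fingers and stopper above 0.5 N), for 0.1 s.
At the end, for the whole second after the job is handed in: The larger stopper rests released and still in the bottle's neck, within 4 mm of its fully seated depth and within 4 degrees of the neck's axis (all of step 1 and linear speed of stopper below 0.02 m/s and contact force between the fingers and stopper below 0.1 N); the robot touches nothing.
It fails at once if the small stopper is moved more than 30 mm (distance of small_stopper_mid from where it was at the start of the episode above 0.03 m).
It fails at once if the jar is moved more than 30 mm (distance of jar_mid from where it was at the start of the episode above 0.03 m).
It fails at once if the beaker is moved more than 30 mm (distance of beaker_mid from where it was at the start of the episode above 0.03 m).
It also fails if it takes over 58 s, if anything falls off the work surface, if the arm or the gripper's body presses on something with over 40 N, if the wrist force passes 120 N, or if a joint passes its speed limit or range.

## Working session

There is one attempt and no reset: what is moved stays moved. The work goes in short steps, Python scripts to look and compute and a tool call to move; the robot and the scene stay as the last step left them, time stands still between calls to the robot, and variables do not carry over. Pictures are saved under pics/ and viewed, and the job is handed in when it is done.

Besides the shell and the picture viewer there is one more tool, called after "Request:" as name(argument=value, ...) on one line, values as JSON. drive_tool: Moves the arm, as the interface text tells. Its arguments: {"type":"object","properties":{"steps":{"type":"array"}},"required":["steps"]}

```bash
mkdir -p pics; ls
python3 - <<'E'
from workcell import bot, vision
import cv2, numpy as np
o=bot.get_obs(); print(o)
for n in ("scene","top"):
    im,d=vision.camera(n); cv2.imwrite(f"pics/{n}0.png",im[:,:,::-1]); np.savez(f"{n}0.npz",im=im,d=d,**vision.camera_model(n))
    m=vision.camera_model(n); R=cv2.Rodrigues(np.array(m["rvec"]))[0]; print(n,m["mtx"],-R.T@np.array(m["tvec"]).ravel(),R)
E
```

```text
pics
{'clock': 0.0, 'joint_pos': array([1.30599777e+00, 2.41435479e-01, 3.70705443e-03, 1.33520285e+00,
       1.08862969e-05, 1.57079156e+00]), 'joint_vel': array([-1.86848731e-03, -2.21305841e-04, -1.45306045e-03,  3.87564336e-05,
       -1.13330871e-03, -4.53358459e-04]), 'tau': array([-8.16217562e-04, -3.72313893e+01,  2.52407491e+01,  1.69422990e-02,
       -3.48060337e-05, -6.91371270e-06]), 'eef_pos': array([0.13072748, 0.48210302, 0.30299501]), 'tool_rot': array([ 7.94263442e-01,  6.07572585e-01, -8.51164791e-04,  6.44239864e-04]), 'ft_force': array([ 1.12811837, -0.22623763, -0.44259266]), 'ft_torque': array([ 0.03344706, -0.02466452,  0.06102008]), 'grip_width': 0.08546736851300915}
scene [[405.85099808   0.         254.27517518]
 [  0.         405.85099808 193.40550416]
 [  0.           0.           1.        ]] [1.10545358 0.61378483 0.62745201] [[-0.68341898  0.72981283 -0.0176558 ]
 [ 0.3863184   0.34102745 -0.85700547]
 [-0.61943248 -0.59251456 -0.51500476]]
top [[492.17099578   0.         246.52697178]
 [  0.         492.17099578 191.43335875]
 [  0.           0.           1.        ]] [0.47658401 0.0686604  1.53686666] [[ 0.01439689 -0.99979741  0.01406675]
 [-0.99876209 -0.01504904 -0.04741113]
 [ 0.04761322 -0.01336676 -0.99877641]]
```

View pics/scene0.png

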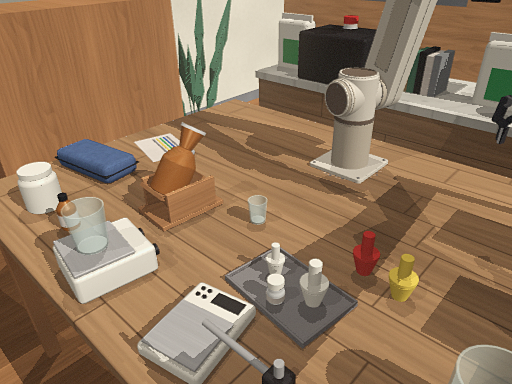

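View pics/top0.png

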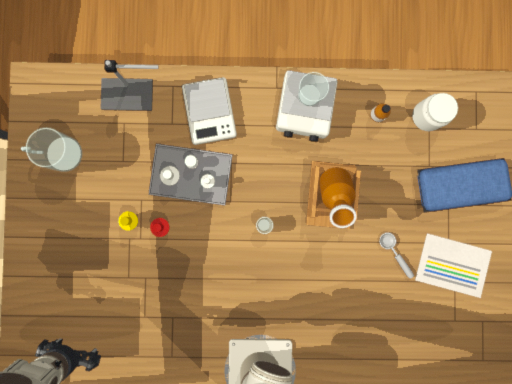

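Run:
```python
import cv2, numpy as np
t=np.load("top0.npz"); s=np.load("scene0.npz")
a=cv2.resize(t['im'][130:250,140:240,::-1],None,fx=4,fy=4,interpolation=cv2.INTER_CUBIC)
b=cv2.resize(t['im'][150:250,290:380,::-1],None,fx=4.8,fy=4.8,interpolation=cv2.INTER_CUBIC)
c=np.zeros((480,400+432,3),np.uint8); c[:,:400]=a; c[:,400:]=b
cv2.imwrite("pics/c1.png",c[:,:800])
a=cv2.resize(s['im'][110:230,130:230,::-1],None,fx=4,fy=4,interpolation=cv2.INTER_CUBIC)
b=cv2.resize(s['im'][230:350,240:340,::-1],None,fx=4,fy=4,interpolation=cv2.INTER_CUBIC)
cv2.imwrite("pics/c2.png",np.hstack([a,b]))
```

```text
(no output)
```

View pics/c1.png

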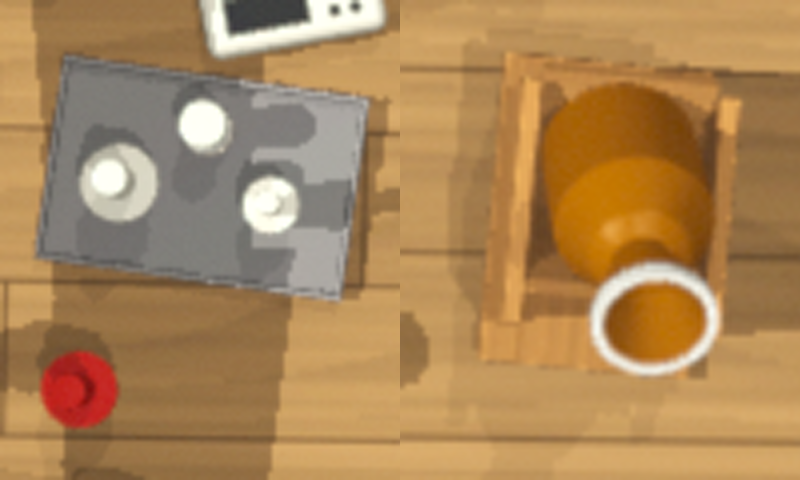

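View pics/c2.png

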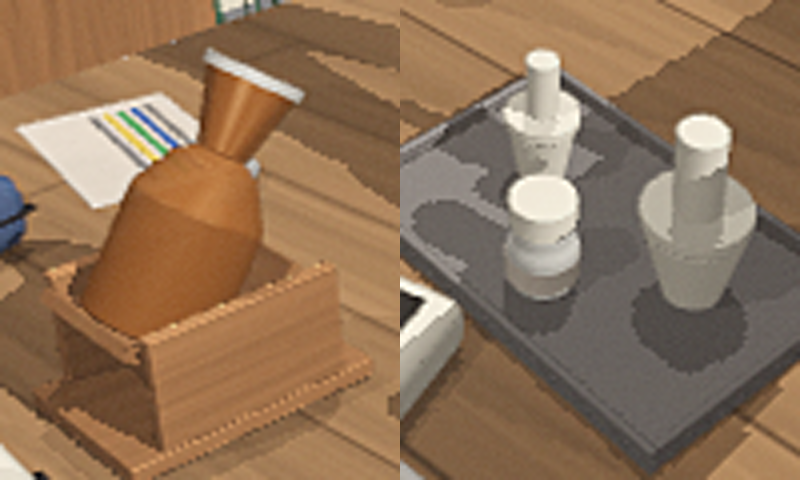

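```bash
cat > h.py <<'E'
import cv2, numpy as np
class C:
    def __init__(s,f):
        z=np.load(f); s.im=z['im']; s.d=z['d']; s.K=z['mtx']; s.R=cv2.Rodrigues(z['rvec'])[0]; s.t=z['tvec'].ravel(); s.c=-s.R.T@s.t
    def atz(s,u,v,zz):
        r=s.R.T@np.linalg.inv(s.K)@np.array([u,v,1.]); return s.c+r*(zz-s.c[2])/r[2]
    def proj(s,P):
        p=(s.R@np.atleast_2d(P).T).T+s.t; q=(s.K@p.T).T; return q[:,:2]/q[:,2:]
    def cloud(s):
        v,u=np.mgrid[:s.d.shape[0],:s.d.shape[1]]
        p=np.stack([(u-s.K[0,2])/s.K[0,0]*s.d,(v-s.K[1,2])/s.K[1,1]*s.d,s.d],-1)
        return (p-s.t)@s.R
E
python3 - <<'E'
from h import *
T=C("top0.npz");S=C("scene0.npz")
print("big handle top",T.atz(167,174.75,.109),"head",T.atz(169.75,175.5,.06))
print("scene handle top", S.atz(240+304/4,230+133/4,.109), "small end", S.atz(240+292/4,230+292/4,.005))
print("small top",T.atz(140+272/4,130+201/4,.085), "jar",T.atz(140+204/4,130+125/4,.06),"beaker",T.atz(264,225,.03))
for n,(u0,u1,v0,v1) in ((T,(325,362,200,236)),(S,(175,210,118,140))):
    im=n.im.astype(int); m=np.zeros(im.shape[:2],bool); sub=im[v0:v1,u0:u1]
    m[v0:v1,u0:u1]=(sub.max(-1)-sub.min(-1)<40)&(sub.min(-1)>130)
    P=n.cloud()[m]; P=P[(P[:,2]>.15)&(P[:,2]<.27)]
    print(len(P)); 
    c=P.mean(0); u,s,vt=np.linalg.svd(P-c); print("rim",c,vt[2],s)
    vv,uu=np.nonzero(m); print(cv2.fitEllipse(np.stack([uu,vv],1).astype(np.float32)))
    e=cv2.fitEllipse(np.stack([uu,vv],1).astype(np.float32)); print(n.atz(*e[0],.222))
# tray cloud corners: axis
for q in ((64,57),(368,98),(340,298),(38,258)): print(T.atz(140+q[0]/4,130+q[1]/4,.014))
# bottle cloud from scene/top: amber pixels
for n in(T,S):
    im=n.im.astype(int); cl=n.cloud()
    m=(im[...,0]-im[...,2]>100)&(cl[...,2]>.04)&(cl[...,2]<.3)&(cl[...,0]>.2)&(cl[...,1]<0)
    print(m.sum(), cl[m].mean(0), cl[m].min(0), cl[m].max(0))
E
```

```text
big handle top [0.58965191 0.28109503 0.109     ] head [0.59140264 0.28009768 0.06      ]
scene handle top [0.59346031 0.28422168 0.109     ] small end [0.59518015 0.28566071 0.005     ]
small top [0.57714568 0.16349248 0.085     ] jar [0.63536717 0.21724759 0.06      ] beaker [ 0.44650354 -0.0064006   0.03      ]
156
rim [ 0.48182791 -0.20499286  0.2252427 ] [-0.56316251  0.05582241  0.82445852] [0.29147078 0.27216133 0.05131242]
((342.636474609375, 216.3601531982422), (20.77732276916504, 24.62354278564453), 81.3017578125)
[ 0.47637419 -0.2070607   0.222     ]
81
rim [ 0.49354023 -0.18816853  0.23001327] [ 0.54308852 -0.08283355 -0.83557972] [0.17404606 0.11197328 0.0200776 ]
((188.46717834472656, 135.17446899414062), (16.7279109954834, 67.98011779785156), 113.62350463867188)
[ 0.517824   -0.17776559  0.222     ]
[0.69155702 0.33138771 0.014     ]
[0.6633982  0.09507973 0.014     ]
[0.50773286 0.11426138 0.014     ]
[0.53518525 0.3478051  0.014     ]
2222 [ 0.56383044 -0.20941757  0.13246686] [ 0.45555097 -0.37937684  0.04005366] [ 0.81822169 -0.13932492  0.22464866]
1496 [ 0.56684531 -0.1889433   0.14522339] [ 0.47935029 -0.36030754  0.06365105] [ 0.82173703 -0.13939102  0.23392476]
```

```bash
cat >> h.py <<'E'
from scipy.spatial.transform import Rotation as Ro
def grab(n,name):
    from workcell import bot,vision
    m=vision.camera_model(n); im,d=vision.camera(n)
    np.savez(name+".npz",im=im,d=d,**m); cv2.imwrite("pics/"+name+".png",im[:,:,::-1]); return C(name+".npz")
def tool(xdir,z):
    z=np.array(z,float)/np.linalg.norm(z); y=np.cross(z,xdir); y/=np.linalg.norm(y); return Ro.from_matrix(np.stack([np.cross(y,z),y,z],1))
def plan(p0,R0,p1,R1,N):
    w=(R0.inv()*R1).as_rotvec(); out=[]; p=np.array(p0)
    R=R0
    for k in range(N):
        tp=p0+(np.array(p1)-p0)*(k+1)/N
        d=R.inv().apply(tp-p); d=np.round(d,4); ww=np.round(np.degrees(w)/N,2)
        out.append([*d,*ww]); p=p+R.apply(d); R=R*Ro.from_rotvec(np.radians(ww))
        print([float(x) for x in d],[float(x) for x in ww])
    return p,R
def cur():
    from workcell import bot
    o=bot.get_obs(); return o['eef_pos'],Ro.from_quat(o['tool_rot']),o
E
python3 - <<'E'
from h import *
W=grab("wrist","w0"); p,R,o=cur()
print("cam in tool",R.inv().apply(W.c-p),"optical axis in tool",R.inv().apply(W.R[2]))
a=np.radians(25.5)
plan(p,R,np.array([.592,.2825,.303])-0.08*np.array([np.cos(a),np.sin(a),0])*0,tool([np.cos(a),np.sin(a),0],[0,0,-1]),16)
E
```

```text
cam in tool [ 0.00039858 -0.08189559 -0.06973917] optical axis in tool [7.16463473e-04 3.14920724e-01 9.49117708e-01]
[-0.0045, 0.0311, 0.0] [0.0, 0.01, 3.08]
[-0.0028, 0.0313, 0.0] [0.0, 0.01, 3.08]
[-0.0012, 0.0314, 0.0001] [0.0, 0.01, 3.08]
[0.0006, 0.0314, -0.0] [0.0, 0.01, 3.08]
[0.0022, 0.0313, -0.0] [0.0, 0.01, 3.08]
[0.0039, 0.0312, 0.0] [0.0, 0.01, 3.08]
[0.0056, 0.0309, 0.0] [0.0, 0.01, 3.08]
[0.0073, 0.0306, 0.0001] [0.0, 0.01, 3.08]
[0.0088, 0.0301, -0.0] [0.0, 0.01, 3.08]
[0.0105, 0.0296, -0.0] [0.0, 0.01, 3.08]
[0.012, 0.029, 0.0] [0.0, 0.01, 3.08]
[0.0136, 0.0283, 0.0001] [0.0, 0.01, 3.08]
[0.0151, 0.0276, -0.0] [0.0, 0.01, 3.08]
[0.0166, 0.0267, 0.0] [0.0, 0.01, 3.08]
[0.018, 0.0257, 0.0001] [0.0, 0.01, 3.08]
[0.0193, 0.0248, -0.0] [0.0, 0.01, 3.08]
```

View pics/w0.png

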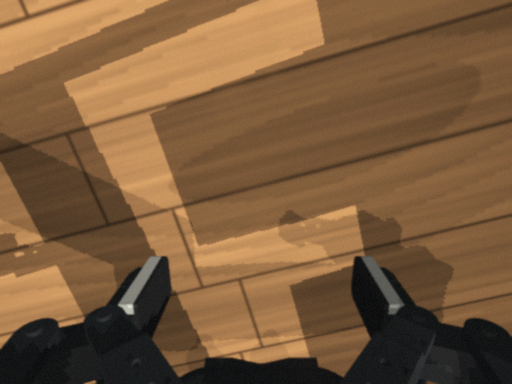

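Request:
drive_tool(steps=[-0.0045,0.0311,0,0,0,3.08,-1,-0.0028,0.0313,0,0,0,3.08,-1,-0.0012,0.0314,0,0,0,3.08,-1,0.0006,0.0314,0,0,0,3.08,-1,0.0022,0.0313,0,0,0,3.08,-1,0.0039,0.0312,0,0,0,3.08,-1,0.0056,0.0309,0,0,0,3.08,-1,0.0073,0.0306,0,0,0,3.08,-1])

```text
clock: 0.82
eef_pos: [0.3627, 0.3818, 0.3036]
tool_rot: [0.906, 0.423, -0.0, 0.0]
ft_force: [0.6, 0.5, -0.4]
grip_width: 0.0854
```

Request:
drive_tool(steps=[0.0088,0.0301,0,0,0,3.08,-1,0.0105,0.0296,0,0,0,3.08,-1,0.012,0.029,0,0,0,3.08,-1,0.0136,0.0283,0,0,0,3.08,-1,0.0151,0.0276,0,0,0,3.08,-1,0.0166,0.0267,0,0,0,3.08,-1,0.018,0.0257,0,0,0,3.08,-1,0,0,0,0,0,0,-1])

```text
clock: 1.48
eef_pos: [0.5676, 0.2923, 0.302]
tool_rot: [0.97, 0.244, 0.0, 0.001]
ft_force: [-1.4, -1.2, -0.4]
grip_width: 0.0852
```

Run:
```python
from h import *
W=grab("wrist","w1"); p,R,o=cur(); print(p,R.as_matrix(),o['joint_pos'])
print(W.proj([[.592,.2825,.109],[.592,.2825,.06],[.592,.2825,.005]]))
```

```text
[0.5654987  0.29352499 0.30215534] [[ 8.79707780e-01  4.75512763e-01 -1.35436589e-03]
 [ 4.75511689e-01 -8.79708778e-01 -1.04818708e-03]
 [-1.68987390e-03  2.78081516e-04 -9.99998533e-01]] [ 4.78886196e-01  5.25829302e-01  4.21242869e-01  1.46789490e+00
 -3.06195615e-04  1.55413618e+00]
[[279.88438357 211.19783329]
 [277.13786352 194.00780997]
 [274.85504078 179.71999291]]
```

View pics/w1.png

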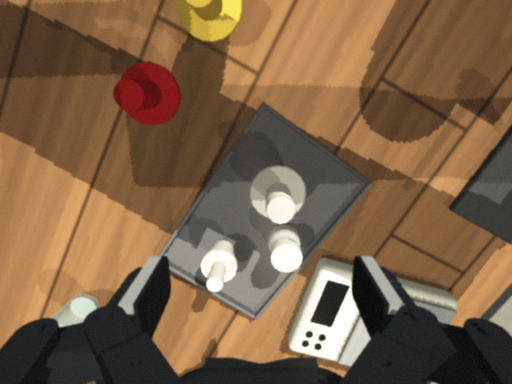

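Run:
```python
from h import *
W=C("w1.npz")
cv2.imwrite("pics/c3.png",cv2.resize(W.im[150:250,230:330,::-1],None,fx=6,fy=6,interpolation=cv2.INTER_CUBIC))
```

```text
(no output)
```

View pics/c3.png

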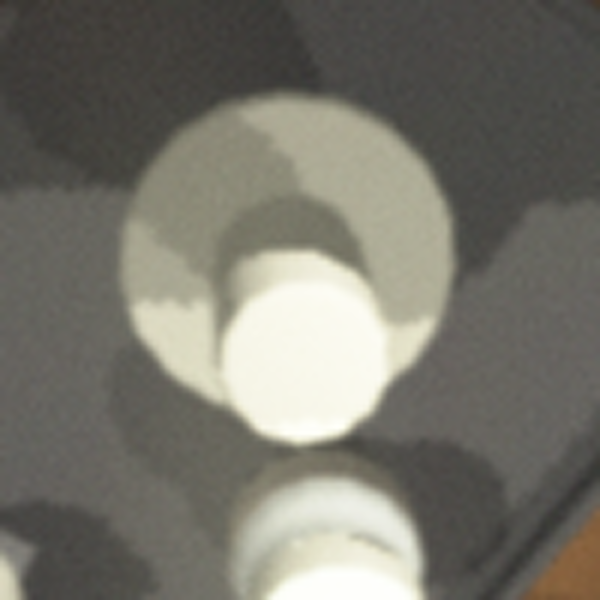

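Run:
```python
from h import *
W=C("w1.npz")
print(W.atz(280.7,210.2,.109),W.atz(278,191.7,.060))
p,R,o=cur(); a=np.radians(26)
plan(p,R,np.array([.592,.2835,.205]),tool([np.cos(a),np.sin(a),0],[0,0,-1]),4)
```

```text
[0.59217251 0.28366939 0.109     ] [0.59156139 0.28510986 0.06      ]
[0.0047, 0.0053, 0.0243] [0.0, 0.02, 0.6]
[0.0047, 0.0053, 0.0243] [0.0, 0.02, 0.6]
[0.0048, 0.0053, 0.0243] [0.0, 0.02, 0.6]
[0.0048, 0.0052, 0.0242] [0.0, 0.02, 0.6]
```

Request:
drive_tool(steps=[0.0047,0.0053,0.0243,0,0,0.6,-1,0.0047,0.0053,0.0243,0,0,0.6,-1,0.0048,0.0053,0.0243,0,0,0.6,-1,0.0048,0.0052,0.0242,0,0,0.6,-1,0,0,0,0,0,0,-1,0,0,0,0,0,0,-1])

```text
clock: 2.03
eef_pos: [0.5883, 0.2855, 0.2052]
tool_rot: [0.974, 0.227, -0.002, 0.0]
ft_force: [-0.0, 0.2, 0.7]
grip_width: 0.0854
```

Run:
```python
from h import *
W=grab("wrist","w2"); p,R,o=cur(); print(p,R.as_matrix())
print(W.proj([[.592,.284,.109]]))
a=np.radians(26)
plan(p,R,np.array([.592,.284,.141]),tool([np.cos(a),np.sin(a),0],[0,0,-1]),3)
```

```text
[0.58915653 0.28608206 0.20722103] [[ 8.96524006e-01  4.42994016e-01 -1.00392914e-03]
 [ 4.42994173e-01 -8.96524488e-01 -7.23855640e-05]
 [-9.32113431e-04 -3.79839364e-04 -9.99999493e-01]]
[[266.67919397 244.53098694]]
[0.0006, 0.0011, 0.0221] [-0.01, 0.02, 0.1]
[0.0005, 0.001, 0.022] [-0.01, 0.02, 0.1]
[0.0006, 0.001, 0.0221] [-0.01, 0.02, 0.1]
```

View pics/w2.png

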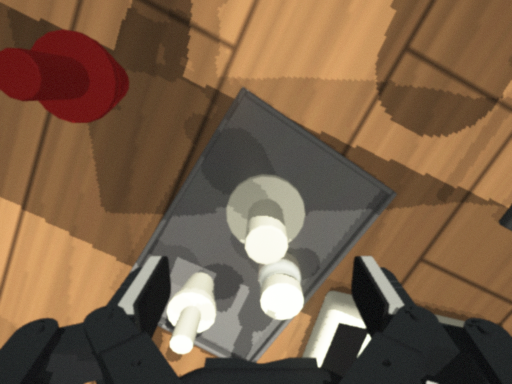

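Request:
drive_tool(steps=[0.0006,0.001,0.022,0,0,0,-1,0.0006,0.001,0.022,0,0,0,-1,0.0006,0.001,0.022,0,0,0,-1,0,0,0,0,0,0,-1,0,0,0,0,0,0,-1])

```text
clock: 2.5
eef_pos: [0.5924, 0.2842, 0.1419]
tool_rot: [0.974, 0.227, -0.0, -0.0]
ft_force: [0.2, -0.1, 0.5]
grip_width: 0.0849
```

Request:
drive_tool(steps=[0,0,0,0,0,0,0.2,0,0,0,0,0,0,1,0,0,0,0,0,0,1,0,0,0,0,0,0,1,0,0,0,0,0,0,1,0,0,0,0,0,0,1,0,0,0,0,0,0,1,0,0,0,0,0,0,1])

```text
clock: 3.17
eef_pos: [0.5932, 0.2838, 0.1419]
tool_rot: [0.974, 0.227, 0.001, -0.0]
ft_force: [-0.9, -0.7, 5.8]
grip_width: 0.0251
```

Run:
```python
from h import *
W=grab("wrist","w3"); p,R,o=cur(); print(p,R.as_matrix(),o['grip_width'],o['ft_force'])
```

```text
[0.59317097 0.28383971 0.14193355] [[ 8.97049146e-01  4.41929022e-01  1.25293960e-03]
 [ 4.41928442e-01 -8.97050016e-01  7.21971564e-04]
 [ 1.44300967e-03 -9.39343308e-05 -9.99998954e-01]] 0.02478214877833514 [-2.02919272 -0.85910574  5.95988758]
```

View pics/w3.png

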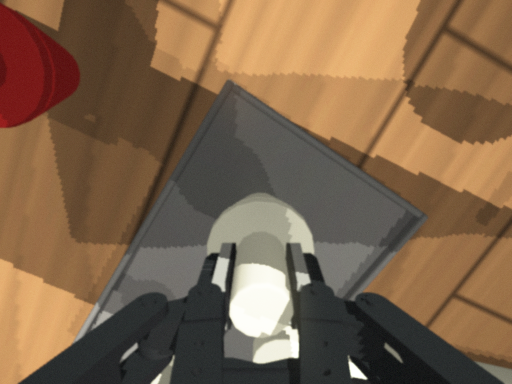

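Request:
drive_tool(steps=[0,0,-0.005,0,0,0,1,0,0,-0.015,0,0,0,1,0,0,-0.03,0,0,0,1,0,0,-0.038,0,0,0,1,0,0,-0.038,0,0,0,1,0,0,-0.038,0,0,0,1,0,0,-0.038,0,0,0,1,0,0,-0.038,0,0,0,1])

```text
clock: 3.88
eef_pos: [0.5923, 0.2834, 0.3821]
tool_rot: [0.974, 0.227, -0.001, 0.0]
ft_force: [1.8, 1.2, -1.3]
grip_width: 0.0247
```

Run:
```python
from h import *
W=grab("wrist","w4"); p,R,o=cur(); print(p,R.as_matrix(),o['grip_width'],o['ft_force'],o['joint_pos'])
az=np.radians(173); a=np.array([np.cos(az)*.5736,np.sin(az)*.5736,.8192])
M=np.array([.478,-.207,.222]); Rt=tool([1,0,.5],-a) if 0 else tool(np.cross(np.cross(-a,[0,0,1]),-a)*1,-a)
print(Rt.as_matrix())
t=M+.24*a+Rt.apply([0,.07,0]); print(t)
plan(p,R,t,Rt,16)
```

```text
[0.59352171 0.28392635 0.39178982] [[ 8.97005906e-01  4.41853323e-01  1.20849614e-02]
 [ 4.41816185e-01 -8.97087288e-01  5.73202477e-03]
 [ 1.33739794e-02  1.97671480e-04 -9.99910545e-01]] 0.024624749990456257 [-0.33329979 -0.49697406  5.36307171] [ 4.46214604e-01  5.74820992e-01  7.32441876e-01  1.71504145e+00
 -4.45259861e-05  1.55934574e+00]
[[ 8.13050879e-01 -1.21869343e-01  5.69294415e-01]
 [-9.98300952e-02 -9.92546152e-01 -6.99005647e-02]
 [ 5.73569716e-01  1.38777878e-17 -8.19156750e-01]]
[ 0.33283127 -0.25970121  0.418608  ]
[-0.0296, 0.0233, -0.0021] [-0.65, 2.08, 2.01]
[-0.0287, 0.0243, -0.0028] [-0.65, 2.08, 2.01]
[-0.0277, 0.0254, -0.0036] [-0.65, 2.08, 2.01]
[-0.0266, 0.0263, -0.0043] [-0.65, 2.08, 2.01]
[-0.0255, 0.0273, -0.0049] [-0.65, 2.08, 2.01]
[-0.0244, 0.0283, -0.0056] [-0.65, 2.08, 2.01]
[-0.0232, 0.0292, -0.006] [-0.65, 2.08, 2.01]
[-0.0218, 0.03, -0.0066] [-0.65, 2.08, 2.01]
[-0.0206, 0.0308, -0.0069] [-0.65, 2.08, 2.01]
[-0.0192, 0.0316, -0.0074] [-0.65, 2.08, 2.01]
[-0.0178, 0.0324, -0.0076] [-0.65, 2.08, 2.01]
[-0.0164, 0.033, -0.0079] [-0.65, 2.08, 2.01]
[-0.015, 0.0337, -0.0081] [-0.65, 2.08, 2.01]
[-0.0134, 0.0343, -0.0082] [-0.65, 2.08, 2.01]
[-0.0119, 0.0348, -0.0083] [-0.65, 2.08, 2.01]
[-0.0104, 0.0353, -0.0083] [-0.65, 2.08, 2.01]
```

View pics/w4.png

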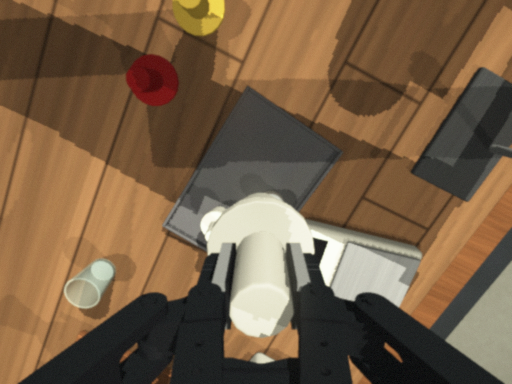

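Request:
drive_tool(steps=[-0.0296,0.0233,-0.0021,-0.65,2.08,2.01,1,-0.0287,0.0243,-0.0028,-0.65,2.08,2.01,1,-0.0277,0.0254,-0.0036,-0.65,2.08,2.01,1,-0.0266,0.0263,-0.0043,-0.65,2.08,2.01,1,-0.0255,0.0273,-0.0049,-0.65,2.08,2.01,1,-0.0244,0.0283,-0.0056,-0.65,2.08,2.01,1,-0.0232,0.0292,-0.006,-0.65,2.08,2.01,1,-0.0218,0.03,-0.0066,-0.65,2.08,2.01,1])

```text
clock: 4.6
eef_pos: [0.461, 0.0106, 0.3966]
tool_rot: [0.985, 0.086, 0.151, 0.011]
ft_force: [0.7, -1.2, -1.0]
grip_width: 0.0249
```

Request:
drive_tool(steps=[-0.0206,0.0308,-0.0069,-0.65,2.08,2.01,1,-0.0192,0.0316,-0.0074,-0.65,2.08,2.01,1,-0.0178,0.0324,-0.0076,-0.65,2.08,2.01,1,-0.0164,0.033,-0.0079,-0.65,2.08,2.01,1,-0.015,0.0337,-0.0081,-0.65,2.08,2.01,1,-0.0134,0.0343,-0.0082,-0.65,2.08,2.01,1,-0.0119,0.0348,-0.0083,-0.65,2.08,2.01,1,-0.0104,0.0353,-0.0083,-0.65,2.08,2.01,1])

```text
clock: 5.27
eef_pos: [0.3308, -0.2606, 0.4136]
tool_rot: [0.953, -0.059, 0.296, 0.022]
ft_force: [2.4, -0.8, -1.4]
grip_width: 0.0248
```

Request:
drive_tool(steps=[0,0,0,0,0,0,1,0,0,0,0,0,0,1,0,0,0,0,0,0,1])

```text
clock: 5.52
eef_pos: [0.3319, -0.2598, 0.4131]
tool_rot: [0.954, -0.059, 0.294, 0.021]
ft_force: [-0.8, -0.5, -1.7]
grip_width: 0.0245
```

Run:
```python
from h import *
W=grab("wrist","w5"); p,R,o=cur(); print(p,R.as_matrix(),o['grip_width'],o['ft_force'],o['joint_pos'])
th=np.linspace(0,2*np.pi,40)
im=W.im[:,:,::-1].copy()
az=np.radians(173); a=np.array([np.cos(az)*.5736,np.sin(az)*.5736,.8192]); M=np.array([.478,-.207,.222])
y=np.cross([0,0,1],a);y/=np.linalg.norm(y);x=np.cross(y,a)
for r in(.028,.034):
  q=W.proj(M+r*(np.cos(th)[:,None]*x+np.sin(th)[:,None]*y)); cv2.polylines(im,[np.round(q*16).astype(np.int32)],True,(0,255,0),1,cv2.LINE_AA,4)
cv2.imwrite("pics/w5o.png",im)
```

```text
[ 0.33260188 -0.2590417   0.41326899] [[ 0.82016885 -0.12232001  0.55889255]
 [-0.09738706 -0.99246937 -0.07429876]
 [ 0.56377196  0.00650863 -0.82590485]] 0.024874056531534683 [ 0.47510257  1.01213276 -1.86530744] [-0.87124216 -0.24633256 -0.3296985   1.02015353  0.38956478  0.91400627]
```

View pics/w5o.png

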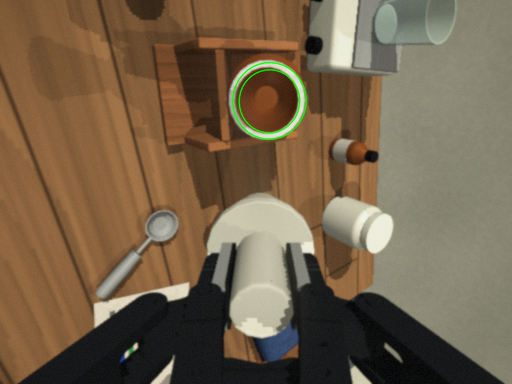

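Run:
```python
from h import *
W=C("w5.npz")
cv2.imwrite("pics/c4.png",cv2.resize(W.im[50:150,215:325,::-1],None,fx=6,fy=6,interpolation=cv2.INTER_CUBIC))
```

```text
(no output)
```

View pics/c4.png

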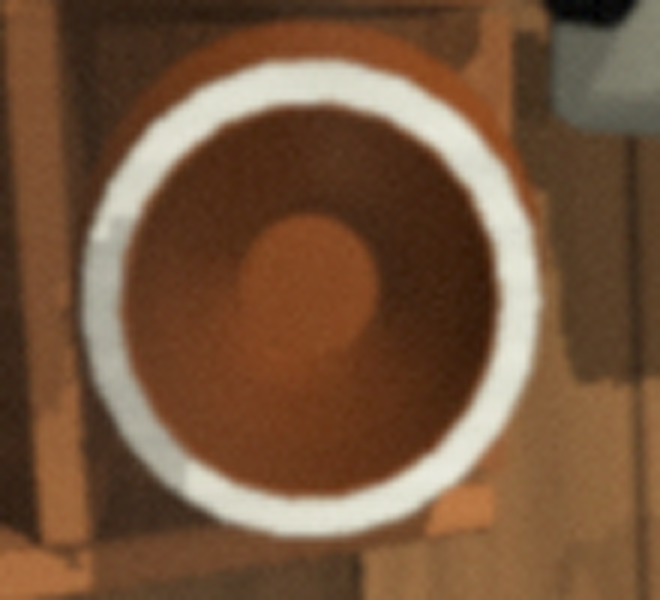

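Run:
```python
from h import *
W=C("w5.npz")
M=W.atz(266.3,99.4,.222); B=W.atz(266.1,96.8,.222-.06*.8192); a=M-B
print(M,B,a,np.linalg.norm(a),np.degrees(np.arctan2(a[1],a[0])), np.degrees(np.arccos(a[2]/np.linalg.norm(a))))
```

```text
[ 0.47531492 -0.20448479  0.222     ] [ 0.50966363 -0.20784889  0.172848  ] [-0.03434871  0.00336409  0.049152  ] 0.06005888846288282 174.40632103376225 35.075375726202054
```

```bash
cat >> h.py <<'E'
az=np.radians(174.4); A=np.array([np.cos(az)*.5736,np.sin(az)*.5736,.8192]); M=np.array([.4755,-.205,.222])
RT=tool(np.cross(np.cross(-A,[0,0,1]),-A),-A)
def inb(p,R):
    q=RT.inv().apply(p-M); return "TCP in neck frame(tool axes) mm",np.round(q*1000,1),"tilt deg",np.round(np.degrees((RT.inv()*R).as_rotvec()),2)
E
python3 - <<'E'
from h import *
p,R,o=cur(); print(inb(p,R))
plan(p,R,M+.165*A,RT,5)
E
```

```text
('TCP in neck frame(tool axes) mm', array([  -2.5,   67.7, -235.2]), 'tilt deg', array([-1.12, -0.69,  0.96]))
[0.0004, -0.0138, 0.0138] [0.22, 0.14, -0.19]
[0.0005, -0.0138, 0.0138] [0.22, 0.14, -0.19]
[0.0004, -0.0137, 0.0139] [0.22, 0.14, -0.19]
[0.0005, -0.0137, 0.0139] [0.22, 0.14, -0.19]
[0.0005, -0.0136, 0.014] [0.22, 0.14, -0.19]
```

Request:
drive_tool(steps=[0.0005,-0.0138,0.0138,0.22,0.14,-0.19,1,0.0005,-0.0138,0.0138,0.22,0.14,-0.19,1,0.0005,-0.0138,0.0138,0.22,0.14,-0.19,1,0.0005,-0.0138,0.0138,0.22,0.14,-0.19,1,0.0005,-0.0138,0.0138,0.22,0.14,-0.19,1,0,0,0,0,0,0,1,0,0,0,0,0,0,1,0,0,0,0,0,0,1])

```text
clock: 6.23
eef_pos: [0.3821, -0.1952, 0.3588]
tool_rot: [0.952, -0.045, 0.301, 0.015]
ft_force: [-0.3, -0.2, -1.2]
grip_width: 0.0244
```

Run:
```python
from h import *
W=grab("wrist","w6"); S=grab("scene","s6"); T=grab("top","t6"); p,R,o=cur(); print(inb(p,R),o['ft_force'])
def ov(n,crop,f,name):
  im=cv2.resize(n.im[crop[2]:crop[3],crop[0]:crop[1],::-1],None,fx=f,fy=f,interpolation=cv2.INTER_CUBIC)
  th=np.linspace(0,2*np.pi,40); ex,ey,ez=R.as_matrix().T; rx,ry,rz=RT.as_matrix().T
  def circ(c,x,y,r,col):
    q=(n.proj(c+r*(np.cos(th)[:,None]*x+np.sin(th)[:,None]*y))+.5-[crop[0],crop[2]])*f-.5
    cv2.polylines(im,[np.round(q*16).astype(np.int32)],True,col,1,cv2.LINE_AA,4)
  circ(M,rx,ry,.028,(0,255,0)); circ(M,rx,ry,.034,(0,255,0))
  for h,r in((0,.016),(.045,.028),(.055,.029),(.104,.013)): circ(p+ez*(.137-h),ex,ey,r,(255,0,255))
  cv2.imwrite("pics/"+name,im)
ov(S,(150,250,80,180),6,"s6o.png"); ov(W,(180,340,60,384),1.8,"w6o.png"); ov(T,(300,400,160,260),6,"t6o.png")
```

```text
('TCP in neck frame(tool axes) mm', array([   1.5,    0.7, -166.4]), 'tilt deg', array([-0.14,  0.15, -0.01])) [-0.39945362 -1.16707713 -1.18891818]
```

View pics/s6o.png

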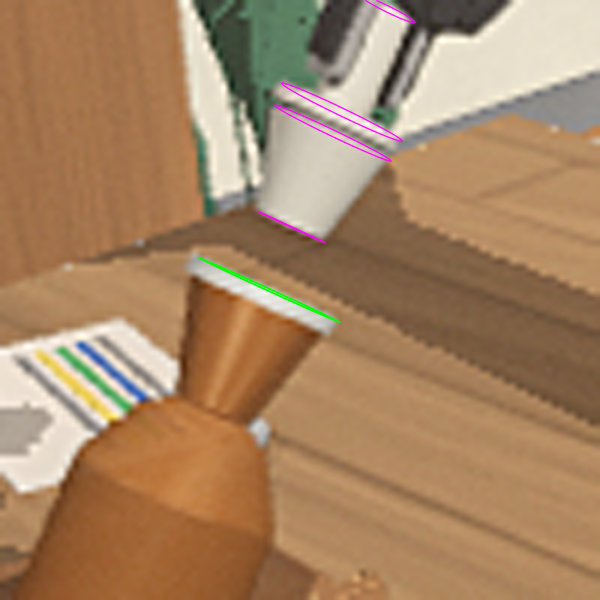

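View pics/w6o.png

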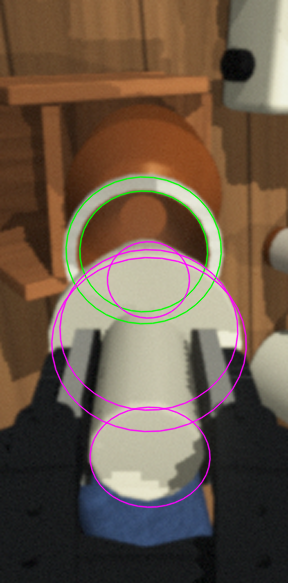

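View pics/t6o.png

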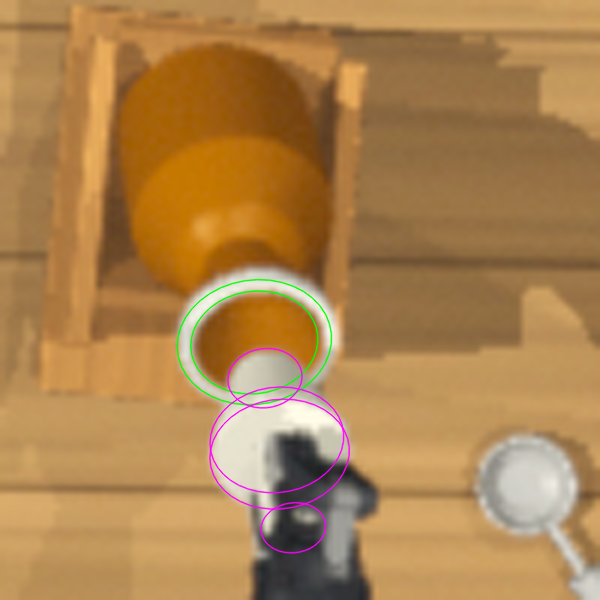

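Request:
drive_tool(steps=[-0.0008,0.0017,0,0.14,-0.15,0,1,0,0,0.01,0,0,0,1,0,0,0.015,0,0,0,1,0,0,0.015,0,0,0,1,0,0,0.012,0,0,0,1,0,0,0.006,0,0,0,1,0,0,0,0,0,0,1,0,0,0,0,0,0,1])

```text
clock: 7.05
eef_pos: [0.4135, -0.2014, 0.3103]
tool_rot: [0.953, -0.047, 0.3, 0.014]
ft_force: [-0.6, 0.1, -0.6]
grip_width: 0.0246
```

```bash
sed -i 's/-.205,.222/-.207,.222/' h.py
cat >> h.py <<'E'
def ov(n,crop,f,name,p,R,sd=.137):
  im=cv2.resize(n.im[crop[2]:crop[3],crop[0]:crop[1],::-1],None,fx=f,fy=f,interpolation=cv2.INTER_CUBIC)
  th=np.linspace(0,2*np.pi,40); ex,ey,ez=R.as_matrix().T; rx,ry,rz=RT.as_matrix().T
  def circ(c,x,y,r,col):
    q=(n.proj(c+r*(np.cos(th)[:,None]*x+np.sin(th)[:,None]*y))+.5-[crop[0],crop[2]])*f-.5
    cv2.polylines(im,[np.round(q*16).astype(np.int32)],True,col,1,cv2.LINE_AA,4)
  circ(M,rx,ry,.028,(0,255,0)); circ(M,rx,ry,.034,(0,255,0))
  for h,r in((0,.016),(.045,.028),(.055,.029),(.104,.013)): circ(p+ez*(sd-h),ex,ey,r,(255,0,255))
  cv2.imwrite("pics/"+name,im)
E
python3 - <<'E'
from h import *
W=grab("wrist","w7"); S=grab("scene","s7"); p,R,o=cur(); print(inb(p,R),o['ft_force'],RT.inv().apply(o['ft_force']))
ov(S,(150,250,80,180),6,"s7o.png",p,R); ov(W,(180,340,60,384),1.8,"w7o.png",p,R)
E
```

```text
('TCP in neck frame(tool axes) mm', array([   0.3,    0.5, -108.6]), 'tilt deg', array([-0.  , -0.  ,  0.02])) [ 0.21078634 -0.50275938 -1.67679795] [-0.74972913  0.47979076  1.52202375]
```

View pics/s7o.png

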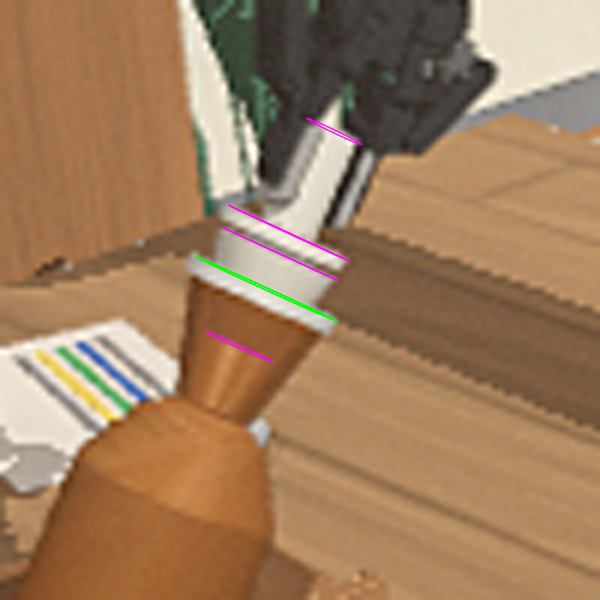

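View pics/w7o.png

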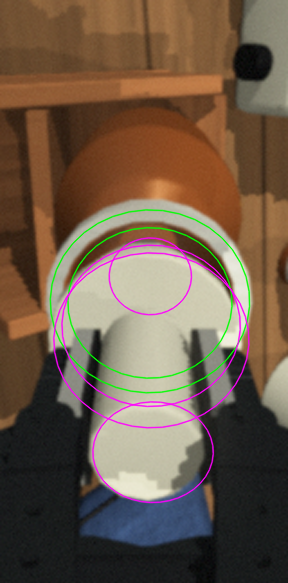

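Request:
drive_tool(steps=[0.001,-0.001,0.003,0,0,0,1,0,0,0.004,0,0,0,1,0,0,0.004,0,0,0,1,0,0,0,0,0,0,1,0,0,0,0,0,0,1])

```text
clock: 7.57
eef_pos: [0.4208, -0.2005, 0.3013]
tool_rot: [0.953, -0.047, 0.299, 0.014]
ft_force: [0.2, -0.8, -1.7]
grip_width: 0.0245
```

Run:
```python
from h import *
W=grab("wrist","w8"); S=grab("scene","s8"); p,R,o=cur(); print(inb(p,R),o['ft_force'],RT.inv().apply(o['ft_force']))
ov(S,(150,250,80,180),6,"s8o.png",p,R); ov(W,(180,340,60,384),1.8,"w8o.png",p,R)
```

```text
('TCP in neck frame(tool axes) mm', array([  0.7,  -1. , -96.9]), 'tilt deg', array([ 0.05, -0.07,  0.01])) [ 0.21027305  0.1533448  -1.19537949] [-0.52646668 -0.173132    1.09065103]
```

View pics/s8o.png

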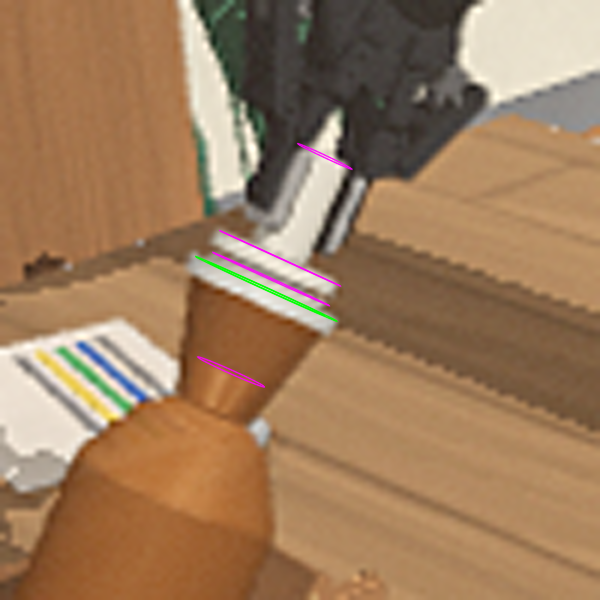

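View pics/w8o.png

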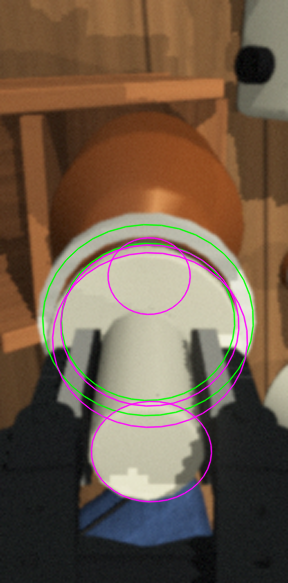

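Request:
drive_tool(steps=[0,0,0.0015,0,0,0,1,0,0,0.0015,0,0,0,1,0,0,0,0,0,0,1,0,0,0,0,0,0,1])

```text
clock: 8.0
eef_pos: [0.4227, -0.2007, 0.2993]
tool_rot: [0.953, -0.046, 0.3, 0.014]
ft_force: [0.9, 0.8, -1.2]
grip_width: 0.0246
```

Request:
drive_tool(steps=[0,0,0.001,0,0,0,1,0,0,0.001,0,0,0,1,0,0,0,0,0,0,1,0,0,0,0,0,0,1])

```text
clock: 8.33
eef_pos: [0.4238, -0.2007, 0.2979]
tool_rot: [0.953, -0.046, 0.3, 0.014]
ft_force: [-0.5, 3.6, 1.4]
grip_width: 0.0246
```

Run:
```python
from h import *
W=grab("wrist","w9"); S=grab("scene","s9"); p,R,o=cur(); print(inb(p,R),o['ft_force'],RT.inv().apply(o['ft_force']))
ov(S,(150,250,80,180),6,"s9o.png",p,R); ov(W,(180,340,60,384),1.8,"w9o.png",p,R)
```

```text
('TCP in neck frame(tool axes) mm', array([  0.9,  -1.2, -92. ]), 'tilt deg', array([ 0.09, -0.03, -0.  ])) [-2.12478135  3.08638169  2.12119408] [-0.76228151 -2.8643093  -3.12323089]
```

View pics/s9o.png

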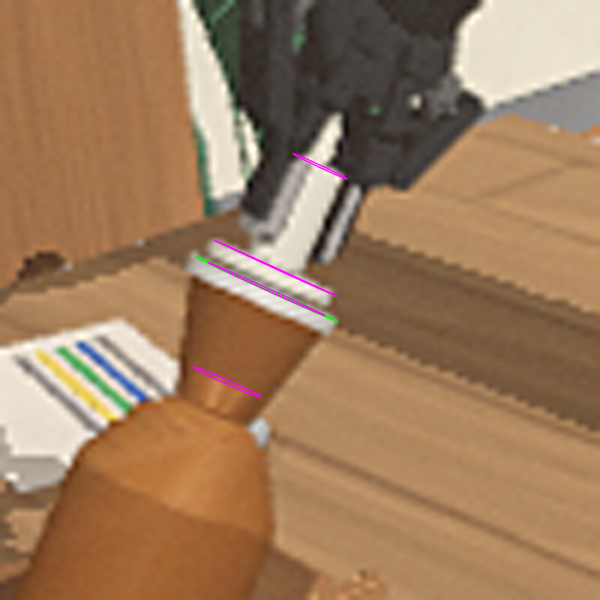

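View pics/w9o.png

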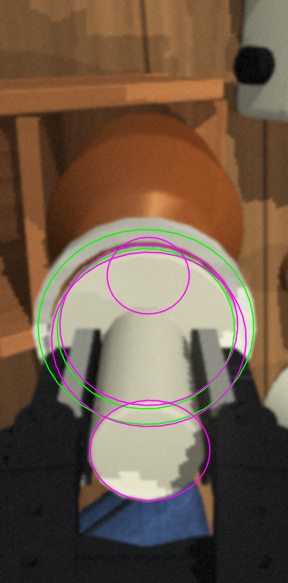

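Request:
drive_tool(steps=[0,-0.0008,0,0,0,0,1,0,0,0.001,0,0,0,1,0,0,0.001,0,0,0,1,0,0,0,0,0,0,1,0,0,0,0,0,0,1])

```text
clock: 8.85
eef_pos: [0.4242, -0.2005, 0.2975]
tool_rot: [0.953, -0.047, 0.3, 0.015]
ft_force: [-15.2, 5.1, 14.6]
grip_width: 0.0247
```

Run:
```python
from h import *
p,R,o=cur(); print(inb(p,R),o['ft_force'],RT.inv().apply(o['ft_force']),RT.inv().apply(o['ft_torque']))
```

```text
('TCP in neck frame(tool axes) mm', array([  0.9,  -1.5, -91.5]), 'tilt deg', array([-0.05, -0.01,  0.05])) [-15.17184569   5.07894004  14.55770079] [ -4.42493763  -3.57418759 -20.86988969] [ 0.8791146  -1.53751833  0.01181102]
```

Request:
drive_tool(steps=[-0.0005,-0.0005,0,0,0,0,1,0,0,0,0,0,0,1,0,0,0,0,0,0,1,0,0,0,0,0,0,1])

```text
clock: 9.18
eef_pos: [0.4241, -0.2004, 0.2975]
tool_rot: [0.952, -0.047, 0.301, 0.015]
ft_force: [-13.5, 3.4, 13.1]
grip_width: 0.0245
```

Run:
```python
from h import *
W=grab("wrist","w10"); S=grab("scene","s10"); p,R,o=cur(); print(inb(p,R),RT.inv().apply(o['ft_force']),RT.inv().apply(o['ft_torque']))
ov(S,(165,225,100,160),10,"s10o.png",p,R)
```

```text
('TCP in neck frame(tool axes) mm', array([  0.9,  -1.6, -91.5]), 'tilt deg', array([-0.1 ,  0.03,  0.04])) [ -4.60658937  -2.46918567 -19.00294243] [ 0.68052537 -1.40262911  0.02451336]
```

View pics/s10o.png

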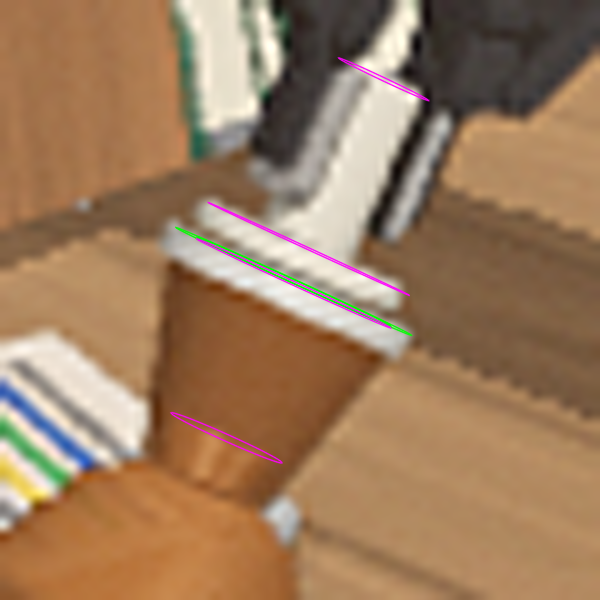

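View pics/w10.png

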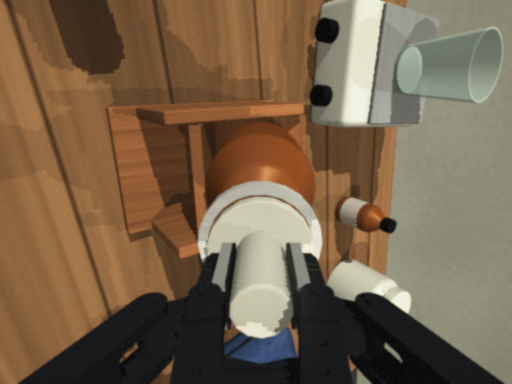

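Request:
drive_tool(steps=[0,0,-0.0025,0,0,0,1,0,0,-0.003,0,0,0,1,0,0,-0.004,0,0,0,1,0,0,-0.004,0,0,0,1,0,0,-0.004,0,0,0,1,0,0,-0.004,0,0,0,1,0,0,0,0,0,0,1,0,0,0,0,0,0,1])

```text
clock: 9.95
eef_pos: [0.4123, -0.1988, 0.3137]
tool_rot: [0.953, -0.047, 0.3, 0.015]
ft_force: [0.5, 0.1, -1.3]
grip_width: 0.0247
```

Run:
```python
from h import *
S=grab("scene","s11"); p,R,o=cur(); print(inb(p,R),RT.inv().apply(o['ft_force']),o['grip_width'])
ov(S,(165,225,100,160),10,"s11o.png",p,R)
```

```text
('TCP in neck frame(tool axes) mm', array([   0.2,   -2.1, -111.5]), 'tilt deg', array([ 0.03, -0.06,  0.02])) [-1.63230151  0.34211966  1.73889149] 0.024983159753385567
```

View pics/s11o.png

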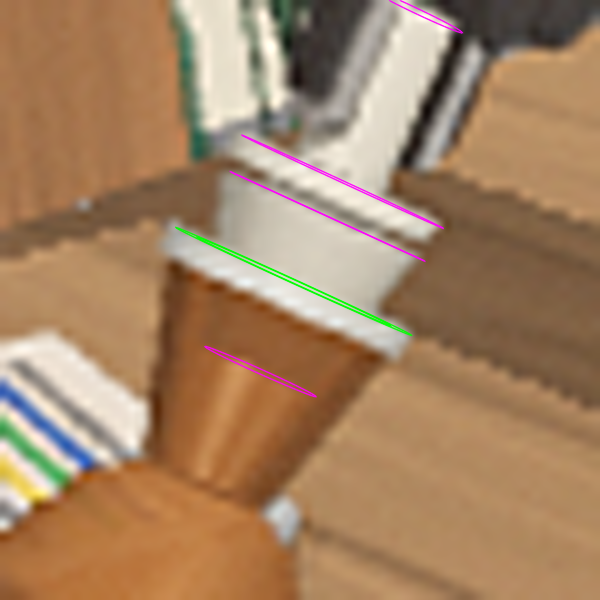

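Request:
drive_tool(steps=[0.0053,0,0,0,-2.5,0,1,0.0049,0,0,0,-2.5,0,1,0.0049,0,0,0,-2.5,0,1,0.0049,0,0,0,-2.5,0,1,0,0,0,0,0,0,1,0,0,0,0,0,0,1,0,0,0,0,0,0,1])

```text
clock: 10.58
eef_pos: [0.4289, -0.2, 0.323]
tool_rot: [0.975, -0.048, 0.215, 0.01]
ft_force: [-0.2, -0.2, -1.7]
grip_width: 0.0245
```

Run:
```python
from h import *
S=grab("scene","s12"); p,R,o=cur(); print(inb(p,R),RT.inv().apply(o['ft_force']),o['grip_width'])
mid=p+R.apply([0,0,.085]); print("mid dist",np.linalg.norm(mid-M),(mid-M)@A)
ov(S,(165,225,90,150),10,"s12o.png",p,R)
```

```text
('TCP in neck frame(tool axes) mm', array([  19.1,   -2.4, -109.8]), 'tilt deg', array([  0.07, -10.1 ,   0.04])) [-0.56307428  0.56613147  1.92090365] 0.024525560797742336
mid dist 0.02659232561428816 0.026143844681283838
```

View pics/s12o.png

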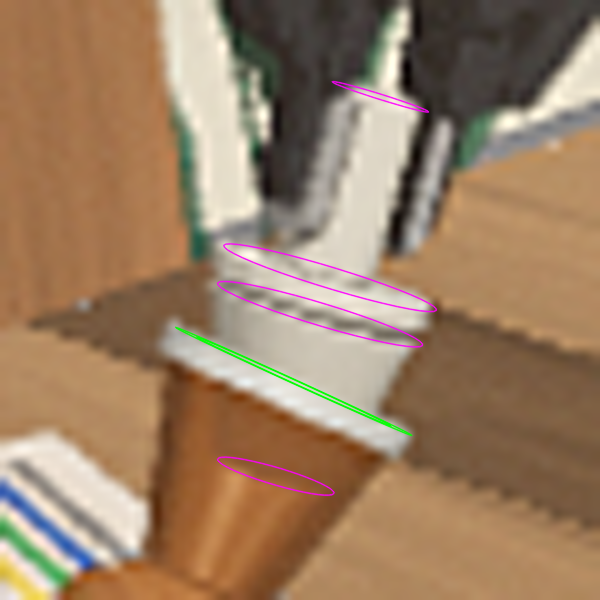

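Run:
```python
from h import *
p,R,o=cur()
plan(p,R,M+RT.apply([.0007,-.0018,-.1115]),RT,4)
```

```text
[-0.0046, 0.0002, 0.0004] [-0.02, 2.53, -0.01]
[-0.0046, 0.0001, 0.0002] [-0.02, 2.53, -0.01]
[-0.0046, 0.0002, -0.0] [-0.02, 2.53, -0.01]
[-0.0046, 0.0001, -0.0002] [-0.02, 2.53, -0.01]
```

Request:
drive_tool(steps=[-0.0046,0.0002,0.0002,0,2.5,0,1,-0.0046,0.0001,0,0,2.5,0,1,-0.0046,0.0002,0,0,2.5,0,1,-0.0046,0.0001,0,0,2.5,0,1,0,0,0,0,0,0,1,0,0,0,0,0,0,1])

```text
clock: 11.13
eef_pos: [0.412, -0.199, 0.3141]
tool_rot: [0.953, -0.047, 0.299, 0.014]
ft_force: [1.1, -0.5, -1.9]
grip_width: 0.025
```

Request:
drive_tool(steps=[0,0,0.005,0,0,0,1,0,0,0.005,0,0,0,1,0,0,0.003,0,0,0,1,0,0,0,0,0,0,1,0,0,0,0,0,0,1,0,0,0,0,0,0,1])

```text
clock: 11.63
eef_pos: [0.4209, -0.2, 0.304]
tool_rot: [0.953, -0.046, 0.3, 0.014]
ft_force: [0.2, -1.1, -1.2]
grip_width: 0.0247
```

Run:
```python
from h import *
p,R,o=cur(); print(inb(p,R),RT.inv().apply(o['ft_force']),o['grip_width'])
W=grab("wrist","w13"); ov(W,(180,340,60,384),1.8,"w13o.png",p,R)
```

```text
('TCP in neck frame(tool axes) mm', array([  2. ,  -1.7, -98.7]), 'tilt deg', array([ 0.06, -0.09,  0.01])) [-0.48533566  1.05799633  1.17588432] 0.02474784829340836
```

View pics/w13o.png

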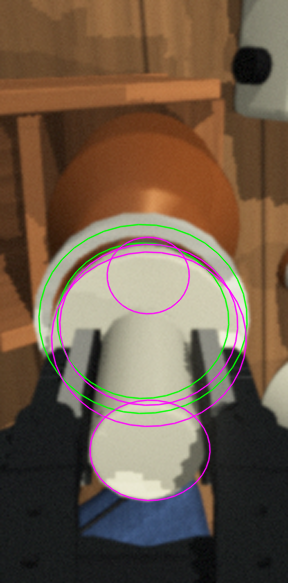

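Request:
drive_tool(steps=[-0.0015,0,0.002,0,0,0,1,0,0,0.002,0,0,0,1,0,0,0.0015,0,0,0,1,0,0,0.001,0,0,0,1,0,0,0,0,0,0,1,0,0,0,0,0,0,1])

```text
clock: 12.18
eef_pos: [0.4235, -0.2003, 0.2982]
tool_rot: [0.953, -0.046, 0.3, 0.014]
ft_force: [1.0, 0.7, -0.2]
grip_width: 0.0247
```

Run:
```python
from h import *
p,R,o=cur(); print(inb(p,R),RT.inv().apply(o['ft_force']),RT.inv().apply(o['ft_torque']))
```

```text
('TCP in neck frame(tool axes) mm', array([  0.8,  -1.6, -92.5]), 'tilt deg', array([ 0.05, -0.01, -0.  ])) [ 0.70610747 -0.7665813   0.68660172] [ 0.10979219 -0.29210807 -0.0036736 ]
```

Request:
drive_tool(steps=[0,0,0.001,0,0,0,1,0,0,0.001,0,0,0,1,0,0,0,0,0,0,1,0,0,0,0,0,0,1])

```text
clock: 12.52
eef_pos: [0.424, -0.2004, 0.2976]
tool_rot: [0.953, -0.047, 0.301, 0.015]
ft_force: [-9.1, 2.2, 8.8]
grip_width: 0.0247
```

Run:
```python
from h import *
p,R,o=cur(); print(inb(p,R),RT.inv().apply(o['ft_force']),RT.inv().apply(o['ft_torque']))
```

```text
('TCP in neck frame(tool axes) mm', array([  0.9,  -1.5, -91.7]), 'tilt deg', array([0.  , 0.02, 0.02])) [ -2.55350813  -1.26956448 -12.49624302] [ 0.45193323 -0.97685125 -0.00538547]
```

Request:
drive_tool(steps=[0,0,0,0,0,0,0.6,0,0,0,0,0,0,0.2,0,0,0,0,0,0,-0.3,0,0,0,0,0,0,-1,0,0,0,0,0,0,-1,0,0,0,0,0,0,-1,0,0,0,0,0,0,-1,0,0,0,0,0,0,-1])

```text
clock: 13.18
eef_pos: [0.4243, -0.2004, 0.2961]
tool_rot: [0.953, -0.047, 0.3, 0.014]
ft_force: [0.3, 0.0, -0.2]
grip_width: 0.085
```

Run:
```python
from h import *
S=grab("scene","s14"); W=grab("wrist","w14"); p,R,o=cur(); print(inb(p,R),RT.inv().apply(o['ft_force']),o['grip_width'])
ov(S,(165,225,100,160),10,"s14o.png",M+RT.apply([.0009,-.0015,-.0917]),RT)
```

```text
('TCP in neck frame(tool axes) mm', array([  0.3,  -1.6, -90.3]), 'tilt deg', array([ 0.04, -0.07,  0.02])) [ 0.45964779 -0.41067243  0.44388794] 0.08534745571443769
```

View pics/s14o.png

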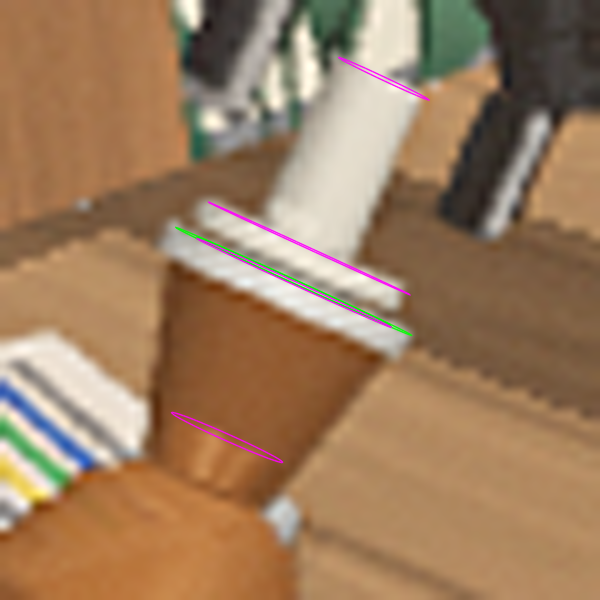

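View pics/w14.png

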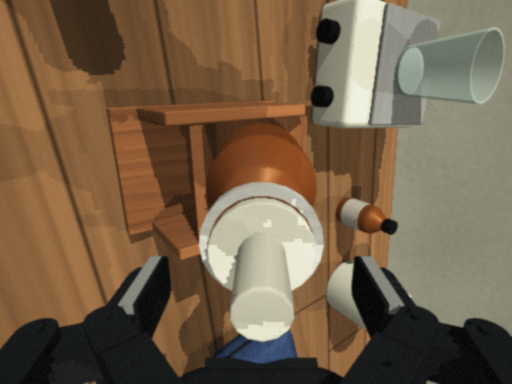

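Released; the stopper is seated. I'll retreat along the neck axis.

Request:
drive_tool(steps=[0,0,-0.01,0,0,0,-1,0,0,-0.02,0,0,0,-1,0,0,-0.03,0,0,0,-1,0,0,-0.03,0,0,0,-1,0,0,-0.02,0,0,0,-1,0,0,0,0,0,0,-1,0,0,0,0,0,0,-1])

```text
clock: 13.87
eef_pos: [0.3617, -0.1947, 0.3877]
tool_rot: [0.952, -0.047, 0.301, 0.015]
ft_force: [-0.2, -0.7, -0.7]
grip_width: 0.0852
```

Run:
```python
from h import *
S=grab("scene","s15"); T=grab("top","t15"); p,R,o=cur(); print(inb(p,R),o['ft_force'],o['clock'])
ov(S,(165,225,100,160),10,"s15o.png",M+RT.apply([.0009,-.0015,-.0917]),RT)
```

```text
('TCP in neck frame(tool axes) mm', array([  -0.3,   -1.7, -199.6]), 'tilt deg', array([ 0.08, -0.14,  0.05])) [-0.0029509   0.6754402  -0.09657831] 13.9667
```

View pics/s15o.png

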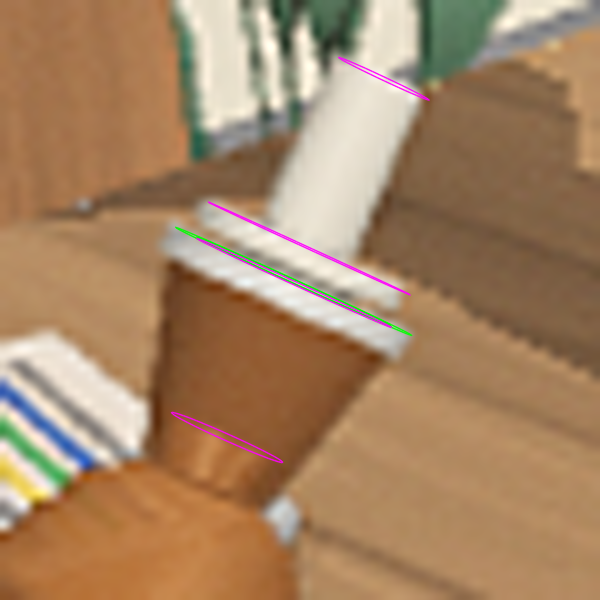

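View pics/t15.png

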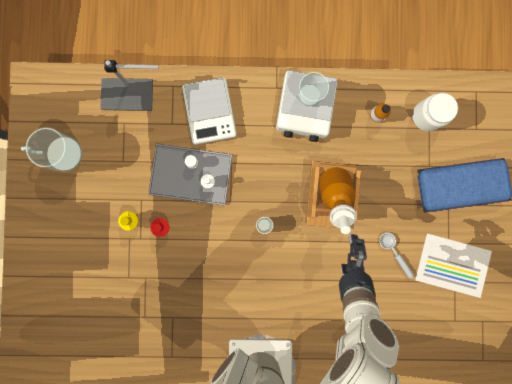

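The stopper sits straight in the neck with only its head and handle showing. The small stopper (207,181), jar (191,160) and beaker (264,225) are where they started.

```bash
python3 -c "
from workcell import job_done; print(job_done())"
```

```text
the job is handed in; nothing more can be done
None
```

The larger stopper is seated fully home in the bottle's neck and released. I handed the job in at about 14 s on the clock; `job_done()` gives no verdict.

- **Seating:** I pressed it home with about 20 N. It stopped at the depth worked out for fully home, to within about 0.5 mm.
- **Proof it is not wedged:** I raised it 20 mm and rocked it 10.1 degrees about the mouth's centre. By the arm's pose its mid point was then about 26 mm from the mouth's centre, with the tapered end still inside the neck.
- **Final seat:** I straightened it, pressed it home again with about 12 N and opened the gripper. I then backed off about 110 mm along the neck's axis.
- **Last checks:**
  - The scene camera shows the stopper straight in the neck, and it did not move when released.
  - The wrist force is near zero.
  - The small stopper, jar and beaker look the same as at the start in the top view.
- **Disagreement:** The cameras differed by 2 to 3 mm on where the mouth is sideways. I made up the difference with small corrections guided by the pictures and the contact force.

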